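# Seat a bar in a V-block pair, locate it on the stop and clamp it

## Task

Lower the aluminium bar from its wooden rest into the two V-blocks, clear of the end stop, and press it down lightly while still holding it so that it centres on both flanks. Then, still holding it, slide it along the Vs and press its end gently but firmly against the tip of the stop screw, let go, and swing the clamp lever over and press it down firmly until its rubber pad clamps the bar. Leave the bar seated in both Vs and against the stop under the closed clamp, never force or strike anything, and leave the box, the hand meter, the screwdriver and the bottle where they are.

Things in the scene. Friction and masses are not known exactly. Their poses are not given: they have to be found in the camera images.
- rod: Plain round aluminium bar, 28 mm diameter, 190 mm long, both ends alike, about 0.3 kg. Origin at its centre, y along its axis (it can roll, so x and z mean nothing). It starts in two notches of the wooden rest, axis 40 mm above the worktop; the 106 mm between the notches are free beneath, to be grasped there across the diameter from above.
- fixture: Steel V-block fixture, fixed. Base plate 84 x 250 x 12 mm; two V-blocks 64 wide (x), 24 long (y), 58 high, centred at local y = -64 and +64 mm, so 104 mm clear between. 90 degree Vs along y, open upward, 48 mm wide at the top, bottom line 34 mm above the worktop. Origin on the worktop under the V line, midway between the blocks; local -y points to the end stop.
- v_seat (a point): Point on the axis of a properly seated bar, midway between the V-blocks, 53.8 mm above the worktop; axes as the fixture's. A seated bar's axis passes through it along local y.
- stop_post: Post of the end stop, fixed on the fixture's -y end, 36 x 14 x 62 mm, carrying the stop screw at the height of the seated bar's axis (force on the screw counts as the post's). Origin: foot of its face toward the blocks, on the base plate.
- stop_tip (a point): Flat tip (12 mm diameter) of the stop screw, which the bar's end must touch; axes as the fixture's. Set anew each time, 91 to 107 mm from the fixture's middle toward -y, and locked: it does not give. The bar's centre is then 95 mm from it toward local +y.
- clamp (a joint): Hinge angle of the clamp lever, rad: 0 when its pad just touches a seated bar, growing as it opens, to -0.14 pressed fully down; starts at 1.55 to 1.85 (upright, or leaning back to local -x). Stiff hinge, about 0.12 N m of friction: the lever stays where it is left, about 1.6 N at the knob moves it.
- clamp_knob (a point): Centre of the black drum knob (22 mm diameter, 22 mm long, flat ends, its axis along fixture y) on the end of the clamp lever, 74 mm from the hinge axis; lever 12 mm wide along y, swinging in the fixture's x-z plane. Rubber pad 37 mm from the hinge on a spring, 4 N per mm, 5 mm travel. Closed: knob at local x = +37, y = -64 mm, 88 mm above the worktop. Can be pinched on its flat ends and led round, or pushed.
- clamp_hinge (a point): Point on the clamp's hinge axis (parallel to fixture y), fixed at local x = -37, y = -64 mm, 88 mm above the worktop, between two cheeks 96 mm high; axes as the fixture's.
- rest: Wooden rest, fixed, 70 x 160 mm, base 8 mm thick, two notched supports 18 mm long at local y = -62 and +62 mm; the bar lies along its local y. Notch floor 26 mm, lips 35 mm above the worktop. Origin on the worktop, centre.
- att_box: Bystander: small light grey die-cast box with two gold connectors, 50 x 74 x 27 mm; origin under its centre.
- multimeter: Bystander: hand multimeter lying on its back, 149 x 69 x 60 mm; origin under its centre.
- driver_blue: Bystander: screwdriver with blue handle, 222 mm long; origin under its centre.
- flux_bottle: Bystander: small yellow dispenser bottle standing up, 36 mm diameter, 102 mm high; origin under its centre.
There are look-alikes about, which are no part of the job. What is shaped like the rod but purple is not meant.

How it is judged:
By the outcome, as a careful person would: the job done as asked, in the order asked, and still so for the second after the job is handed in, with the robot touching nothing.
It also fails if it takes over 70 s, if anything falls off the work surface, if the arm or the gripper's body presses on something with over 40 N, if the wrist force passes 120 N, or if a joint passes its speed limit or range.

## Robot

A 6-joint arm with a two-finger parallel gripper is mounted at the origin on a cart in front of the work surface, level with it; the furniture and walls round the work are solid. World frame = base frame: x ahead of the robot, y to its left, z up, the work surface at z = 0. Lengths are in m, angles in rad, forces in N, time in s.
With the tool pointing down it reaches from about 0.425 to 0.95 m from the base axis. Payload 3.5 kg.
Tool frame: the origin (TCP) lies at the very end of the fingers, on their centre line; the grasp point (between the pads) lies 19 mm behind it; z points along the fingers, y is the line along which they close (so a half turn about z gives the same grasp; the last joint's range is limited). The gripper opens to 85 mm and grips with 20 to 120 N. Pads are 22 mm wide; open, the fingers measure 114 mm over their backs; the gripper's body (76 mm by 85 mm) begins 54 mm behind the grasp point. The pads swing forward as they close: fully open they stand 13 mm farther back than shut.
Start: joints at [-1.25, 0.286, 1.577, -0, 1.279, -0.15], TCP at [0.306, -0.602, 0.231] pointing down, gripper open.
Joint ranges: [-2.77, 2.77], [-0.9, 2.22], [0.21, 2.48], [-1.53, 4.67], [0.24, 2.81], [-2.84, 2.84]. Speed limits (rad/s): [2.79, 2.79, 3.14, 3.14, 3.14, 3.14].

## Interface

Orientations are given as a unit quaternion [x, y, z, w].
In Python, from plant import ctrl gives the robot as it stands.
- The arm moves only by the tool carry_out, never from a script. Its argument "deltas" is one flat list of numbers, 6 for each row, row after row: the shift along the tool's x, y, z in m, then the turn, a rotation vector about the tool's x, y, z in rad. A call has 1 to 5 rows; each row is the pose to reach, as a shift and turn from the pose commanded when the call began, along the tool's axes at that moment; what a row does not reach only later rows make up. A row lasts 1/8 s, in which the tool goes at most 62.5 mm and 10.7 degrees, less where a joint would pass 70% of its speed; a pose out of reach is approached as far as the arm can. A call with a gripper value outside its range is refused whole. "grip" is the opening in per cent of the stroke, from 0 (shut) to 100 (fully open), set as the call begins (left out, the last holds). The fingers move at their own pace and stop on an object; "grip_force" is the grip in N (left out, the last holds). Time passes only in rows, so rows that repeat a pose let the fingers close. It gives the time, the measured TCP pose, the force, the opening and the grip force at its end, in the units of the state.
- ctrl.get_state(): the state, without advancing time (a new reading comes with each control period).
- ctrl.read_camera(name): name is "scene" or "top" or "wrist"; returns (picture, depth): 384x512x3 uint8, red, green, blue; 384x512 float32, m along the optical axis (not along the pixel's ray), 0 where there is no reading.
- ctrl.camera_model(name): a dict with "intrinsics" (3x3 intrinsics, pixels), "extrinsics" (4x4, takes a point from world to camera coordinates); the wrist camera has in their place "hand_eye" (4x4, takes a point from camera to tool coordinates, whose origin is the TCP and whose axes are the flange's). Camera axes: x right, y down, z forward; pixel columns grow to the right and rows downward; lengths in m; the calibration is good to about 2 mm. The wrist camera is an equidistant fisheye: a pixel r from the principal point sees the ray r / f radians off the axis. A picture is of the moment at which its call begins: read the wrist's pose just before it. camera_model takes no time and is no camera call.
- ctrl.sign_off(): hands the job in; it is judged then, once.
Trained networks look in the newest picture that a camera, given by its name, has taken for a name from the list of things; names that differ only in an ending like _2 or _b are one class to them, and where a whole thing is asked for, a point or a joint stands for the part that bears it (a point fixed in the world has none). Each returns a list of dicts, best first, with "score" (0 to 1); they miss things now and then, are a little off and sometimes report something else, mostly with a low value. They report only what shows in the picture. A call takes as long as a camera call. They do not tell look-alikes from the thing itself.
- ctrl.find_in(camera, query): "uv" ([column, row] in pixels, amid what is visible of it).
The state is a dict: "time": time; "qpos": joint angles; "dq": joint speeds; "joint_efforts": joint torques, N m; "eef_pos": TCP position; "tcp_rot": TCP orientation; "contact_force": force on the tool from outside, world axes, zero at the start; "wrist_torque": the same for the moment, N m; "opening": opening from 0.0 (shut) to 1.0 (fully open); "finger_force": force on a finger pad.
Only numpy, scipy, OpenCV 4.12 (cv2) and the standard library are available. Lean on these libraries where they do the work, as an engineer would, in place of code of your own. Each camera call takes 0.05 s, during which the arm holds its last target. There are 200 camera calls.

## Working session

There is one attempt and no reset: what is moved stays moved. The work goes in short steps, Python scripts to look and compute and a tool call to move; the robot and the scene stay as the last step left them, time stands still between calls to the robot, and variables do not carry over. Pictures are saved under pics/ and viewed, at most 10 in all, crops included, and the job is handed in when it is done.

Besides the shell and the picture viewer there is one more tool, called as name(argument=value, ...) on one line, values as JSON. carry_out: Moves the arm, as the interface text tells. Its arguments: {"type":"object","properties":{"deltas":{"type":"array"},"grip":{"type":"number"},"grip_force":{"type":"number"}},"required":["deltas"]}

```bash
mkdir -p pics; ls; cat > h.py <<'E'
import numpy as np,cv2
from plant import ctrl
from scipy.spatial.transform import Rotation as R
def world(cam,uv,depth,rad=0):
    m=ctrl.camera_model(cam);K=np.array(m["intrinsics"]);E=np.array(m["extrinsics"])
    u,v=uv;d=depth[int(round(v)),int(round(u))]
    p=np.linalg.inv(K)@np.array([u,v,1])*d
    return (np.linalg.inv(E)@np.r_[p,1])[:3]
def cloud(cam,depth):
    m=ctrl.camera_model(cam);K=np.array(m["intrinsics"]);E=np.array(m["extrinsics"])
    v,u=np.mgrid[:384,:512]
    p=np.stack([u,v,np.ones_like(u)],-1)@np.linalg.inv(K).T*depth[...,None]
    Ei=np.linalg.inv(E);return p@Ei[:3,:3].T+Ei[:3,3]
def proj(cam,P):
    m=ctrl.camera_model(cam);K=np.array(m["intrinsics"]);E=np.array(m["extrinsics"])
    c=E[:3,:3]@P+E[:3,3];q=K@c;return q[:2]/q[2]
E
python3 - <<'E'
from h import *
for c in ["top","scene"]:
    im,d=ctrl.read_camera(c);np.savez(f"{c}.npz",im=im,d=d)
    cv2.imwrite(f"pics/{c}.png",cv2.resize(im[...,::-1],(800,600)))
    for q in ["rod","fixture","stop_post","clamp","clamp_knob","rest","att_box","multimeter","driver_blue","flux_bottle"]:
        for r in ctrl.find_in(c,q)[:3]:
            print(c,q,round(r["score"],2),np.round(r["uv"]),np.round(world(c,r["uv"],d),3))
s=ctrl.get_state();print(s)
E
```

```text
pics
top rod 0.9 [136. 267.] [0.252 0.335 0.026]
top rod 0.88 [192. 206.] [0.438 0.155 0.055]
top fixture 0.9 [306. 198.] [ 0.457 -0.202  0.018]
top stop_post 0.54 [341. 190.] [ 0.474 -0.308  0.064]
top clamp 0.53 [330. 206.] [ 0.416 -0.252  0.169]
top rest 0.62 [196. 208.] [0.431 0.144 0.047]
top rest 0.21 [309. 199.] [ 0.453 -0.213  0.015]
top multimeter 0.83 [248. 174.] [ 0.536 -0.022  0.038]
top multimeter 0.62 [308. 198.] [ 0.458 -0.212  0.015]
top driver_blue 0.74 [402. 178.] [ 0.511 -0.513  0.018]
top flux_bottle 0.72 [172. 149.] [0.616 0.216 0.066]
top flux_bottle 0.6 [308. 195.] [ 0.466 -0.211  0.01 ]
scene rod 0.81 [168. 319.] [0.231 0.356 0.021]
scene rod 0.7 [217. 196.] [0.512 0.008 0.038]
scene stop_post 0.48 [142. 210.] [0.601 0.235 0.05 ]
scene rest 0.57 [220. 198.] [0.498 0.005 0.038]
scene rest 0.55 [195. 239.] [0.424 0.156 0.006]
scene att_box 0.67 [237. 212.] [ 0.419 -0.006  0.022]
scene multimeter 0.63 [220. 197.] [0.503 0.002 0.038]
scene flux_bottle 0.78 [140. 210.] [0.605 0.239 0.049]
{'time': 1.1, 'qpos': array([-1.25000373e+00,  2.86295715e-01,  1.57670053e+00,  1.37033699e-05,
        1.27863409e+00, -1.50035437e-01]), 'dq': array([ 0.00048474,  0.00074573,  0.00058348, -0.000773  , -0.00107201,
       -0.00076378]), 'joint_efforts': array([ 4.63965789e-04, -4.05977583e+01, -2.92942554e+01, -7.76798197e-05,
        4.88830792e-04, -6.50836824e-07]), 'eef_pos': array([ 0.30619742, -0.60152999,  0.23132744]), 'tcp_rot': array([ 9.72418317e-01,  2.33243686e-01,  4.93106994e-06, -1.93279392e-05]), 'contact_force': array([-0.12199108, -0.09548059,  0.45781238]), 'wrist_torque': array([0.00508394, 0.00335783, 0.0061997 ]), 'finger_force': 0.0, 'opening': 1.00016652363125}
```

View pics/top.png

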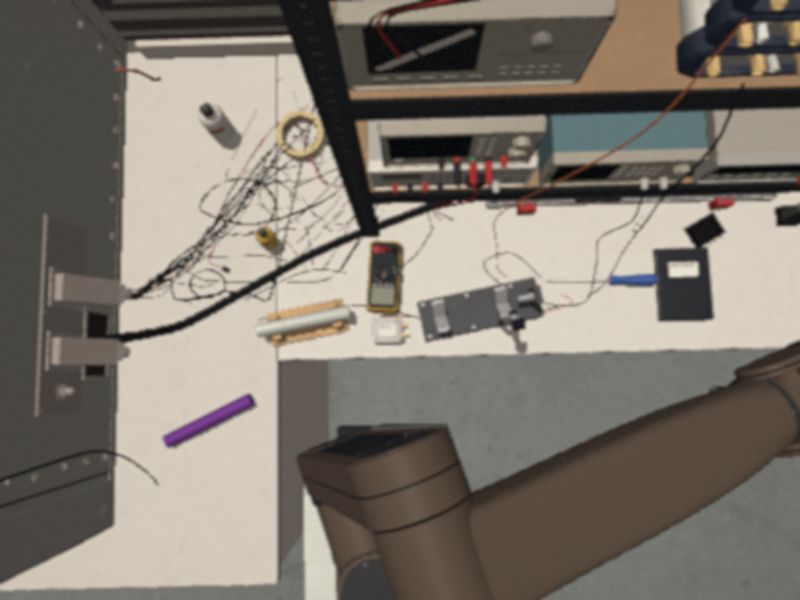

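View pics/scene.png

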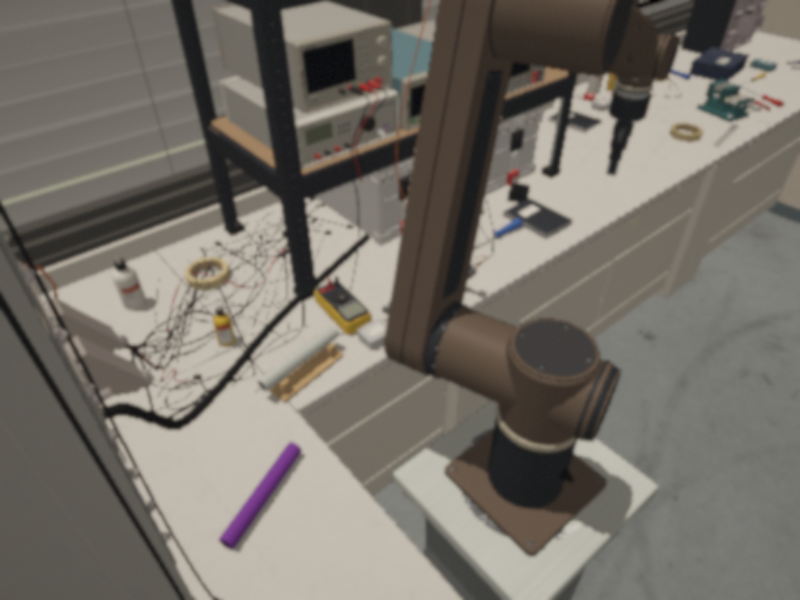

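The bar meant is the silver one on the wooden rest, at about (305,321) in the enlarged top view. The purple one at (210,420) is the look-alike. The fixture is at (480,308), with the stop post on its right end (world -y) and the lever leaning toward the robot at (518,335).

```bash
python3 - <<'E'
from h import *
D=np.load("top.npz");P=cloud("top",D["d"]);im=D["im"]
def fit(sel,n):
    q=P[sel];c=q.mean(0);w,V=np.linalg.eigh(np.cov((q[:,:2]-c[:2]).T));a=V[:,1]*np.sign(V[1,1])
    t=(q[:,:2]-c[:2])@a;print(n,len(q),c.round(4),"ang",np.degrees(np.arctan2(-a[0],a[1])).round(2),"ext",t.min().round(3),t.max().round(3), "mid",(c[:2]+a*(t.min()+t.max())/2).round(4))
X,Y,Z=P[...,0],P[...,1],P[...,2]
fit((abs(X-.44)<.08)&(abs(Y-.15)<.12)&(Z>.043)&(Z<.062),"rod")
reg=(abs(X-.457)<.09)&(abs(Y+.21)<.15)
fit(reg&(Z>.006)&(Z<.075),"fixt all")
fit(reg&(Z>.05)&(Z<.064),"blocks")
q=P[reg&(Z>.1)];print("lever",q.round(3)[::6])
# tall stuff
for x in np.arange(.35,.75,.05):
    print(round(x,2),[float(np.round(Z[(abs(X-x)<.025)&(abs(Y-y)<.025)].max(initial=0),2)) for y in np.arange(.35,-.5,-.05)])
cr=im[165:235,150:360];cv2.imwrite("pics/crop.png",cv2.resize(cr[...,::-1],None,fx=3.8,fy=3.8,interpolation=cv2.INTER_CUBIC))
E
```

```text
rod 514 [0.4395 0.1505 0.0513] ang 10.54 ext -0.095 0.095 mid [0.4395 0.1504]
fixt all 1994 [ 0.4591 -0.2066  0.0208] ang 11.05 ext -0.16 0.148 mid [ 0.4602 -0.2124]
blocks 196 [ 0.4605 -0.2122  0.0563] ang 11.11 ext -0.107 0.101 mid [ 0.461  -0.2148]
lever [[ 0.44  -0.25   0.129]
 [ 0.436 -0.251  0.138]
 [ 0.434 -0.261  0.129]
 [ 0.431 -0.253  0.105]
 [ 0.425 -0.266  0.165]
 [ 0.422 -0.254  0.167]
 [ 0.425 -0.252  0.107]
 [ 0.419 -0.259  0.169]
 [ 0.417 -0.249  0.163]
 [ 0.416 -0.265  0.169]
 [ 0.413 -0.255  0.174]
 [ 0.412 -0.25   0.157]
 [ 0.41  -0.264  0.17 ]
 [ 0.408 -0.256  0.171]
 [ 0.405 -0.251  0.165]
 [ 0.405 -0.267  0.166]]
0.35 [0.01, 0.01, 0.01, 0.01, 0.01, 0.0, 0.01, 0.0, 1.3, 0.0, 0.01, 0.01, 0.01, 0.0, 0.01, 0.0, 0.01]
0.4 [0.01, 0.01, 0.06, 0.06, 0.05, 0.01, 0.01, 0.03, 0.03, 0.06, 0.06, 0.02, 0.17, 0.01, 0.01, 0.01, 0.01]
0.45 [0.04, 0.02, 0.06, 0.06, 0.06, 0.06, 0.06, 0.04, 0.04, 0.07, 0.06, 0.02, 0.16, 0.08, 0.02, 0.01, 0.01]
0.5 [0.03, 0.03, 0.03, 0.01, 0.01, 0.03, 0.01, 0.05, 0.04, 0.02, 0.06, 0.02, 0.06, 0.08, 0.01, 0.01, 0.05]
0.55 [0.17, 0.02, 0.03, 0.03, 0.03, 0.01, 0.01, 0.05, 0.11, 0.19, 0.43, 0.43, 0.55, 0.63, 0.01, 0.61, 0.45]
0.6 [0.13, 0.09, 0.1, 0.1, 0.02, 0.03, 0.84, 0.84, 0.89, 0.9, 0.79, 0.79, 0.8, 0.69, 0.81, 0.81, 0.75]
0.65 [0.07, 0.08, 0.07, 0.07, 0.01, 0.01, 0.02, 0.8, 0.8, 0.8, 0.8, 0.8, 0.8, 0.66, 0.81, 0.81, 0.75]
0.7 [0.01, 0.06, 0.06, 0.02, 0.01, 0.01, 0.01, 0.66, 0.01, 0.02, 0.03, 0.01, 0.05, 0.66, 0.71, 0.42, 0.42]
```

View pics/crop.png

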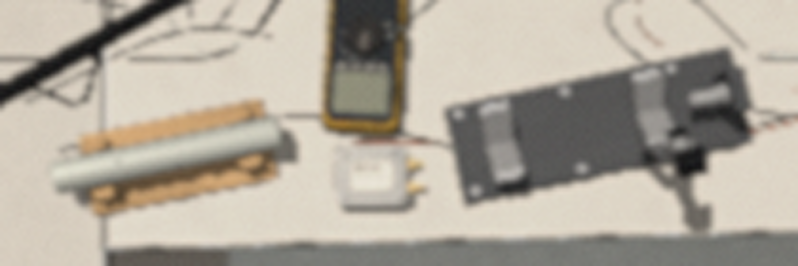

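The crop confirms it: the silver-grey bar on the wooden rest at (165,155). The fixture has its V-blocks at (505,140) and (655,105), the stop screw at (712,95), and the lever knob at (697,212) leaning toward the robot.

```bash
cat >> h.py <<'E'
def delta(pos,yawdeg,tilt=None):
    s=ctrl.get_state();r0=R.from_quat(s["tcp_rot"]);y=np.radians(yawdeg)
    x=np.array([np.cos(y),np.sin(y),0]);z=np.array([0,0,-1.]);r1=R.from_matrix(np.stack([x,np.cross(z,x),z],1))
    if tilt is not None: r1=r1*R.from_rotvec(tilt)
    d=r0.inv().apply(np.array(pos)-s["eef_pos"]);w=(r0.inv()*r1).as_rotvec()
    print("delta",d.round(4),w.round(4),"t",round(s["time"],2),"n",max(np.linalg.norm(d)/.0625,np.degrees(np.linalg.norm(w))/10.7).round(1))
def wcloud(depth,s):
    m=ctrl.camera_model("wrist");K=np.array(m["intrinsics"]);H=np.array(m["hand_eye"])
    v,u=np.mgrid[:384,:512];a=(u-K[0,2])/K[0,0];b=(v-K[1,2])/K[1,1];r=np.hypot(a,b)+1e-9
    t=np.tan(np.minimum(r,1.4))/r;p=np.stack([a*t,b*t,np.ones_like(a)],-1)*depth[...,None]
    p=p@H[:3,:3].T+H[:3,3];return R.from_quat(s["tcp_rot"]).apply(p.reshape(-1,3)).reshape(p.shape)+s["eef_pos"]
def wproj(P,s):
    m=ctrl.camera_model("wrist");K=np.array(m["intrinsics"]);H=np.linalg.inv(np.array(m["hand_eye"]))
    p=R.from_quat(s["tcp_rot"]).inv().apply(np.array(P)-s["eef_pos"]);c=H[:3,:3]@p+H[:3,3]
    th=np.arctan2(np.hypot(c[0],c[1]),c[2]);n=c[:2]/(np.linalg.norm(c[:2])+1e-9)*th
    return np.array([K[0,0]*n[0]+K[0,2],K[1,1]*n[1]+K[1,2]])
E
python3 - <<'E'
from h import *
m=ctrl.camera_model("wrist");print(np.round(m["intrinsics"],1),np.round(m["hand_eye"],3))
delta([.45,-.16,.25],101)
E
```

```text
[[297.3   0.  254.9]
 [  0.  297.3 188.5]
 [  0.    0.    1. ]] [[ 0.    -0.961 -0.278  0.069]
 [ 1.     0.    -0.     0.001]
 [ 0.    -0.278  0.961 -0.142]
 [ 0.     0.     0.     1.   ]]
delta [ 0.3284 -0.3283 -0.0187] [-0.    -0.    -1.292] t 1.1 n 7.4
```

carry_out(deltas=[0.041,-0.041,0.0,0,0,-0.16,0.082,-0.082,0,0,0,-0.32,0.123,-0.123,0,0,0,-0.48,0.164,-0.164,0,0,0,-0.64,0.205,-0.205,0,0,0,-0.8])

```text
time: 1.72
eef_pos: [0.3963, -0.3241, 0.2316]
tcp_rot: [0.803, 0.595, 0.0, 0.0]
contact_force: [1.0, 0.9, -0.3]
opening: 1.001
finger_force: 0.0
```

```bash
python3 - <<'E'
from h import *
delta([.45,-.16,.25],101)
E
```

```text
delta [ 0.1727  0.0037 -0.0185] [ 0.0007  0.0005 -0.4871] t 1.73 n 2.8
```

carry_out(deltas=[0.058,0.001,-0.006,0,0,-0.16,0.116,0.002,-0.012,0,0,-0.32,0.173,0.004,-0.018,0,0,-0.487,0.173,0.004,-0.018,0,0,-0.487])

```text
time: 2.22
eef_pos: [0.4518, -0.1588, 0.2502]
tcp_rot: [0.636, 0.772, 0.0, 0.001]
contact_force: [0.8, -0.6, -0.3]
opening: 1.0
finger_force: 0.0
```

```bash
python3 - <<'E'
from h import *
s=ctrl.get_state();im,d=ctrl.read_camera("wrist");np.savez("w1.npz",im=im,d=d)
P=wcloud(d,s)
for q in ["fixture","stop_post","clamp","clamp_knob","stop_tip"]:
    for r in ctrl.find_in("wrist",q)[:2]:
        u,v=np.round(r["uv"]).astype(int);print(q,round(r["score"],2),u,v,P[v,u].round(4))
print(s["eef_pos"],s["contact_force"])
cv2.imwrite("pics/w1.png",cv2.resize(im[...,::-1],(800,600)))
E
```

```text
fixture 0.72 248 201 [ 0.4531 -0.2174  0.013 ]
fixture 0.57 204 270 [ 0.4181 -0.2539  0.142 ]
stop_post 0.69 256 279 [ 0.4815 -0.3074  0.0596]
clamp 0.81 204 272 [ 0.4186 -0.2545  0.1446]
clamp_knob 0.89 204 271 [ 0.4184 -0.2544  0.1431]
stop_tip 0.52 249 266 [ 0.4689 -0.2901  0.0578]
[ 0.45183211 -0.15880181  0.25022697] [ 0.76905906 -0.60871176 -0.28244817]
```

View pics/w1.png

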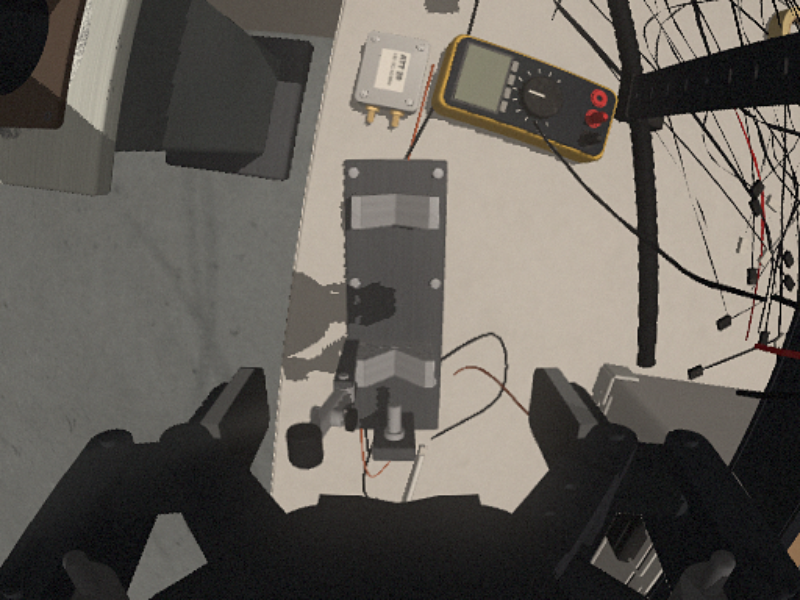

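The wrist view shows the plate (345-445, 160-430), V-blocks at (395,212) and (398,368), the screw at (394,418) with its tip facing up in the picture, and the knob at (304,446).

```bash
cat > fx.py <<'E'
from h import *
from scipy.optimize import least_squares
def fitfix(P,init):
    def loc(p,Q): 
        c,s=np.cos(p[2]),np.sin(p[2]);d=Q[:,:2]-p[:2]
        return np.c_[d@[c,s],d@[-s,c],Q[:,2]]
    Q=P.reshape(-1,3);Q=Q[np.linalg.norm(Q[:,:2]-np.array(init[:2]),axis=1)<.2]
    p=np.array([*init,0.])
    for it in range(4):
        L=loc(p,Q);y=np.abs(L[:,1])
        V=(abs(y-64)<.0) if 0 else (abs(y-.064)<.010)&(abs(L[:,0])<.021)&(L[:,2]>.03)&(L[:,2]<.062)
        f=lambda q:(lambda l:l[:,2]-q[3]-(.034+abs(l[:,0])))(loc(q,Q[V]))
        r=least_squares(lambda z:f([z[0],p[1],z[1],z[2]]),[p[0],p[2],p[3]],loss="soft_l1",f_scale=.001)
        p[[0,2,3]]=r.x
        # y: block extents from flank points
        L=loc(p,Q);B=(L[:,2]>.036)&(L[:,2]<.062)&(abs(L[:,0])<.03)
        e=[]
        for c in(-.064,.064):
            b=L[B&(abs(L[:,1]-c)<.018)];h=np.percentile(b[:,1],[2,98]);e.append(h)
        off=np.mean([(e[0]).mean()+.064,(e[1]).mean()-.064]);
        p[0]+=-np.sin(p[2])*off;p[1]+=np.cos(p[2])*off
    return p,np.round(e,4),loc(p,Q),np.std(f(p)),V.sum()
E
python3 - <<'E'
from fx import *
D=np.load("w1.npz");s=ctrl.get_state();P=wcloud(D["d"],s)
p,e,L,sd,n=fitfix(P,[.4605,-.212,np.radians(11)])
print("fix",p.round(4),np.degrees(p[2]),e,sd,n)
b=L[(L[:,2]>.008)&(L[:,2]<.016)];print("plate x",np.percentile(b[:,0],[1,99]),"y",np.percentile(b[:,1],[.5,99.5]),"z",np.median(b[:,2]))
t=L[(abs(L[:,0])<.008)&(L[:,2]>.048)&(L[:,2]<.068)&(L[:,1]<-.08)&(L[:,1]>-.125)]
print("tip y",np.percentile(t[:,1],[95,98,100]),"z",np.percentile(t[:,2],[50,98]),len(t));print("hist",np.histogram(t[:,1],bins=np.arange(-.126,-.08,.002)))
k=L[(L[:,2]>.125)&(L[:,0]<-.02)];print("knob",len(k),k.min(0).round(4),k.max(0).round(4),k.mean(0).round(4))
E
```

```text
fix [ 0.4512 -0.1919  0.176  -0.0011] 10.081406666444936 [[-0.0743 -0.0512]
 [ 0.0538  0.0769]] 0.0008529253307159498 1084
plate x [-0.04070276  0.06527851] y [-0.14346464  0.14420567] z 0.010463908270801278
tip y [-0.09470313 -0.09446383 -0.09401532] z [0.05679359 0.06099558] 221
hist (array([ 8, 13, 19, 29, 11,  9, 11, 10, 12, 11, 12, 13,  9, 12, 12, 30,  0,
        0,  0,  0,  0,  0]), array([-0.126, -0.124, -0.122, -0.12 , -0.118, -0.116, -0.114, -0.112,
       -0.11 , -0.108, -0.106, -0.104, -0.102, -0.1  , -0.098, -0.096,
       -0.094, -0.092, -0.09 , -0.088, -0.086, -0.084, -0.082]))
knob 14955 [-0.071  -0.0763  0.1251] [-0.02    0.0471  0.357 ] [-0.0469  0.0295  0.3145]
```

```bash
sed -i 's/range(4)/range(12)/' fx.py; python3 - <<'E'
from fx import *
D=np.load("w1.npz");s=ctrl.get_state();P=wcloud(D["d"],s)
p,e,L,sd,n=fitfix(P,[.4512,-.192,.176])
print("fix",p.round(4),np.degrees(p[2]),e,sd,n)
b=L[(L[:,2]>.008)&(L[:,2]<.016)&(abs(L[:,0])<.06)];h=np.histogram(b[:,1],bins=np.arange(-.15,.16,.01));print(h[0])
b=b[abs(L[(L[:,2]>.008)&(L[:,2]<.016)&(abs(L[:,0])<.06)][:,0])<.035]
print("plate y",b[:,1].min(),b[:,1].max())
t=L[(abs(L[:,0])<.008)&(L[:,2]>.048)&(L[:,2]<.068)&(L[:,1]<-.08)&(L[:,1]>-.125)]
print("tip y",np.percentile(t[:,1],[95,98,100]))
k=L[(L[:,2]>.125)&(L[:,2]<.2)&(L[:,0]<-.02)];print("knob",len(k),k.min(0).round(4),k.max(0).round(4),k.mean(0).round(4))
# rod from top refined relative: bias of top camera vs wrist on fixture
delta([.45,.10,.25],100.5)
E
```

```text
fix [ 0.4512 -0.1919  0.176  -0.0011] 10.082068370125596 [[-0.0756 -0.0525]
 [ 0.0525  0.0756]] 0.0008582486409365708 1086
[ 91 149 243 302 323 163  34  26  36 224 400 421 427 437 449 460 457 485
 486 350  67  69 265 510 527 101   0   3  71  64]
plate y -0.19860904687697922 0.17576539073296518
tip y [-0.0947027 -0.0944634 -0.0940149]
knob 926 [-0.0636 -0.0763  0.1251] [-0.0249 -0.0526  0.1706] [-0.0472 -0.0611  0.1532]
delta [ 0.2587  0.0478 -0.0009] [-0.0005 -0.0002  0.0011] t 2.52 n 4.2
```

carry_out(deltas=[0.06,0.006,0,0,0,0,0.12,0.012,0,0,0,0,0.18,0.018,0,0,0,0,0.24,0.024,0,0,0,0,0.3,0.03,0,0,0,0])

```text
time: 3.15
eef_pos: [0.4246, 0.1393, 0.2494]
tcp_rot: [0.639, 0.769, 0.0, 0.0]
contact_force: [1.7, 0.7, -0.3]
opening: 1.004
finger_force: 0.0
```

carry_out(deltas=[0.02,0.015,0.04,0,0,0,0.02,0.015,0.04,0,0,0])

```text
time: 3.4
eef_pos: [0.4339, 0.1611, 0.2059]
tcp_rot: [0.638, 0.77, -0.003, -0.002]
contact_force: [-0.1, 0.5, 0.4]
opening: 1.005
finger_force: 0.0
```

```bash
python3 - <<'E'
from fx import *
s=ctrl.get_state();im,d=ctrl.read_camera("wrist");np.savez("w2.npz",im=im,d=d);P=wcloud(d,s)
print(s["eef_pos"],s["contact_force"],s["time"])
for q in ["rod","rest"]:
    for r in ctrl.find_in("wrist",q)[:2]:
        u,v=np.round(r["uv"]).astype(int);print(q,round(r["score"],2),u,v,P[v,u].round(4))
Q=P.reshape(-1,3);Q=Q[(abs(Q[:,0]-.44)<.07)&(abs(Q[:,1]-.15)<.14)]
B=Q[(Q[:,2]>.042)&(Q[:,2]<.065)]
# cylinder axis fit, r=14
def f(z):
    a=np.array([-np.sin(z[2]),np.cos(z[2])]);n=np.array([a[1],-a[0]]);x=(B[:,:2]-z[:2])@n
    return np.hypot(x,B[:,2]-z[3])-.014
r=least_squares(f,[.4395,.15,.184,.04],loss="soft_l1",f_scale=.001,x_scale=[1,1e6,1,1]);z=r.x
a=np.array([-np.sin(z[2]),np.cos(z[2])]);t=(B[:,:2]-z[:2])@a;lo,hi=np.percentile(t,[.3,99.7])
print("axis",np.degrees(z[2]),"zaxis",z[3],"len",hi-lo,"centre",z[:2]+a*(lo+hi)/2,"rms",np.std(f(z)))
c=z[:2]+a*(lo+hi)/2
n=np.array([a[1],-a[0]]);l=np.c_[(Q[:,:2]-c)@a,(Q[:,:2]-c)@n,Q[:,2]]
w=l[(l[:,2]>.029)&(l[:,2]<.039)&(abs(l[:,1])>.018)&(abs(l[:,1])<.034)];print(np.histogram(w[:,0],bins=np.arange(-.1,.1,.008)))
E
```

```text
[0.43385467 0.16106451 0.20593609] [-0.07487434  0.49892636  0.42347684] 3.4
rod 0.78 142 31 [0.2767 0.2946 0.0257]
rest 0.78 245 172 [0.4215 0.15   0.0077]
rest 0.24 217 290 [ 0.4127 -0.0096  0.0248]
axis 10.312715761948944 zaxis 0.03937876362094733 len 0.187643432483509 centre [0.43882028 0.15045298] rms 0.0006107993897666486
(array([ 0,  0,  0, 36, 66, 53,  0,  0,  0,  0,  0,  0,  0,  0,  0,  0,  0,
        0, 17, 89, 88,  5,  0,  0]), array([-0.1  , -0.092, -0.084, -0.076, -0.068, -0.06 , -0.052, -0.044,
       -0.036, -0.028, -0.02 , -0.012, -0.004,  0.004,  0.012,  0.02 ,
        0.028,  0.036,  0.044,  0.052,  0.06 ,  0.068,  0.076,  0.084,
        0.092]))
```

```bash
python3 - <<'E'
from h import *
delta([.4367,.1623,.10],100.3)
E
```

```text
delta [0.0023 0.0007 0.1102] [0.0009 0.0004 0.0053] t 3.55 n 1.8
```

carry_out(deltas=[0.002,0.001,0.05,0,0,0.005,0.002,0.001,0.1,0,0,0.005,0.002,0.001,0.14,0,0,0.005,0.002,0.001,0.14,0,0,0.005], grip=65)

```text
time: 4.05
eef_pos: [0.4347, 0.1617, 0.0677]
tcp_rot: [0.641, 0.768, -0.002, -0.002]
contact_force: [-0.4, -0.3, 0.3]
opening: 0.647
finger_force: 0.0
```

```bash
python3 - <<'E'
from h import *
delta([.4367,.1623,.021],100.3)
E
```

```text
delta [0.0003 0.0024 0.0467] [-0.0055 -0.0001 -0.0002] t 4.05 n 0.7
```

carry_out(deltas=[0,0.002,0.02,-0.003,0,0,0,0.002,0.04,-0.003,0,0,0,0.002,0.0465,-0.003,0,0,0,0.002,0.0465,-0.003,0,0])

```text
time: 4.55
eef_pos: [0.4395, 0.1634, 0.0244]
tcp_rot: [0.64, 0.768, 0.002, 0.002]
contact_force: [0.8, -0.3, 0.1]
opening: 0.652
finger_force: 0.0
```

carry_out(deltas=[0,0,0,0,0,0,0,0,0,0,0,0,0,0,0,0,0,0,0,0,0,0,0,0], grip=15, grip_force=40)

```text
time: 5.05
eef_pos: [0.4391, 0.1636, 0.0241]
tcp_rot: [0.64, 0.768, 0.002, 0.002]
contact_force: [-2.2, -0.9, 5.8]
opening: 0.311
finger_force: 39.2
```

carry_out(deltas=[0,0,-0.01,0,0,0,0,0,-0.03,0,0,0,0,0,-0.07,0,0,0,0,0,-0.11,0,0,0,0,0,-0.11,0,0,0])

```text
time: 5.68
eef_pos: [0.4401, 0.1639, 0.1362]
tcp_rot: [0.64, 0.769, 0.004, 0.004]
contact_force: [-0.1, 1.0, -3.1]
opening: 0.309
finger_force: 40.0
```

```bash
python3 - <<'E'
from h import *
s=ctrl.get_state();print(s["contact_force"],s["wrist_torque"],s["opening"],s["qpos"])
a=np.radians(10.08);ex=np.array([np.cos(a),np.sin(a)]);ey=np.array([-ex[1],ex[0]]);o=np.array([.4512,-.1919])
g=o+ey*(.001+.012+.014);print(g)
delta([*g,.16],100.08)
E
```

```text
[-0.06746102  1.02132111 -3.06427163] [0.08034098 0.00866124 0.01015337] 0.3089807624861086 [ 1.39916731e-01 -7.73486393e-02  2.15621999e+00  3.05144721e-04
  1.05195076e+00 -4.24626429e-02]
[ 0.44647438 -0.16531676]
delta [-0.325  -0.0531 -0.0243] [0.0108 0.0002 0.0063] t 5.67 n 5.3
```

carry_out(deltas=[-0.055,-0.009,-0.005,0.002,0,0.001,-0.11,-0.018,-0.01,0.004,0,0.002,-0.165,-0.027,-0.015,0.006,0,0.003,-0.22,-0.036,-0.02,0.008,0,0.005,-0.275,-0.045,-0.022,0.01,0,0.006])

```text
time: 6.3
eef_pos: [0.4419, -0.1163, 0.1527]
tcp_rot: [0.642, 0.766, -0.003, -0.004]
contact_force: [1.0, 0.1, -2.3]
opening: 0.314
finger_force: 40.0
```

carry_out(deltas=[-0.05,-0.008,0,0,0,0,-0.05,-0.008,0,0,0,0,-0.05,-0.008,0,0,0,0])

```text
time: 6.68
eef_pos: [0.4429, -0.1648, 0.1526]
tcp_rot: [0.642, 0.766, -0.003, -0.004]
contact_force: [-1.2, 1.8, -2.5]
opening: 0.311
finger_force: 39.9
```

```bash
cat >> fx.py <<'E'
def rodfit(P,c0,yaw,zc,rz=.016):
    Q=P.reshape(-1,3);a0=np.array([-np.sin(yaw),np.cos(yaw)]);n0=np.array([a0[1],-a0[0]])
    d=Q[:,:2]-np.array(c0);B=Q[(abs(d@n0)<.02)&(abs(d@a0)<.13)&(abs(Q[:,2]-zc-.006)<rz)]
    def f(z):
        t=(B[:,:2]-c0)@a0;x=(B[:,:2]-c0)@n0-z[0]-z[1]*t
        return np.hypot(x,B[:,2]-z[2]-z[3]*t)-.014
    z=least_squares(f,[0,0,zc,0],loss="soft_l1",f_scale=.001).x
    t=(B[:,:2]-c0)@a0;t=t[abs(f(z))<.003]
    print("rod x off",z[0].round(4),"dyaw deg",np.degrees(-z[1]).round(2),"z",z[2].round(4),"pitch deg",np.degrees(z[3]).round(2),"t",np.percentile(t,[.3,99.7]).round(4),len(B))
O=np.array([.4512,-.1919]);YAW=.176;EX=np.array([np.cos(YAW),np.sin(YAW)]);EY=np.array([-EX[1],EX[0]])
def local():
    s=ctrl.get_state();d=s["eef_pos"][:2]-O;print("tcp local",(d@EX).round(4),(d@EY).round(4),s["eef_pos"][2].round(4),"F local",(s["contact_force"][:2]@EX).round(2),(s["contact_force"][:2]@EY).round(2),s["contact_force"][2].round(2),"M",s["wrist_torque"].round(2),"t",s["time"]);return s
E
python3 - <<'E'
from fx import *
s=local()
im,d=ctrl.read_camera("wrist");np.savez("w3.npz",im=im,d=d);P=wcloud(d,s)
g=O+EY*.027
rodfit(P,s["eef_pos"][:2]-EY*.012,YAW,s["eef_pos"][2]+.019)
delta([*g,.06],100.08)
cv2.imwrite("pics/w3.png",cv2.resize(im[...,::-1],(800,600)))
E
```

```text
tcp local -0.0035 0.0281 0.1526 F local -0.89 1.99 -2.54 M [0.06 0.05 0.01] t 6.675
rod x off -0.0009 dyaw deg -0.24 z 0.168 pitch deg 0.18 t [-0.0203  0.0935] 16488
delta [-0.0018  0.004   0.0929] [-0.0095 -0.0028  0.0005] t 6.72 n 1.5
```

View pics/w3.png

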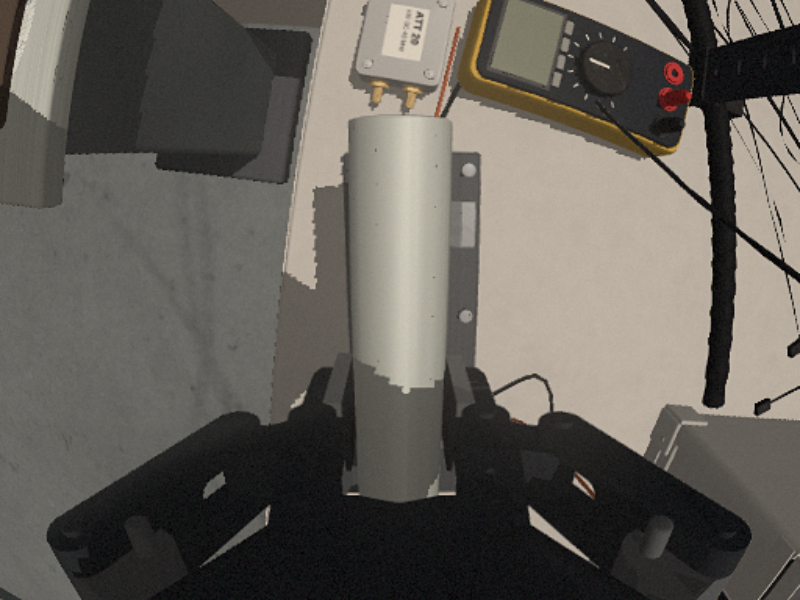

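The bar is held straight. Its far end is at (400,118), and it sits about 4 mm to the left of the V line, so I'll correct that while descending.

carry_out(deltas=[0,0.004,0.03,-0.009,0,-0.004,-0.001,0.0045,0.06,-0.009,0,-0.004,-0.001,0.0045,0.085,-0.009,0,-0.004,-0.001,0.0045,0.085,-0.009,0,-0.004])

```text
time: 7.22
eef_pos: [0.4461, -0.1633, 0.0671]
tcp_rot: [0.64, 0.768, 0.0, -0.003]
contact_force: [0.3, -0.7, -1.9]
opening: 0.318
finger_force: 40.0
```

```bash
python3 - <<'E'
from fx import *
s=local()
im,d=ctrl.read_camera("wrist");np.savez("w4.npz",im=im,d=d);P=wcloud(d,s)
rodfit(P,O+EY*.015,YAW,s["eef_pos"][2]+.0157)
delta([*(O+EY*.027),.06],100.08)
# refit near V-block x
def loc(Q):
    dd=Q[:,:2]-O;return np.c_[dd@EX,dd@EY,Q[:,2]]
L=loc(P.reshape(-1,3));b=L[(abs(L[:,1]-.064)<.012)&(abs(L[:,0])<.045)&(L[:,2]>.045)&(L[:,2]<.066)]
print(len(b),b.min(0),b.max(0))
E
```

```text
tcp local 0.0 0.029 0.0671 F local 0.13 -0.75 -1.93 M [ 0.06  0.03 -0.01] t 7.225
rod x off -0.0009 dyaw deg 0.17 z 0.0823 pitch deg 0.32 t [-0.0183  0.0955] 16277
delta [-0.0008 -0.0011  0.0088] [-0.0002 -0.0021  0.006 ] t 7.28 n 0.1
2148 [-0.02986152  0.05478774  0.04718596] [0.03453378 0.07599647 0.05936948]
```

carry_out(deltas=[0,0.001,0.012,0,-0.004,0.001,0,0.001,0.022,0,-0.004,0.001,0,0.001,0.024,0,-0.004,0.001,0,0.001,0.024,0,-0.004,0.001])

```text
time: 7.78
eef_pos: [0.4492, -0.1659, 0.0456]
tcp_rot: [0.641, 0.767, -0.001, 0.002]
contact_force: [-0.2, -0.6, -2.2]
opening: 0.314
finger_force: 40.0
```

```bash
python3 - <<'E'
from fx import *
s=local()
im,d=ctrl.read_camera("wrist");P=wcloud(d,s)
rodfit(P,O+EY*.015,YAW,s["eef_pos"][2]+.0157)
E
```

```text
tcp local 0.0025 0.026 0.0456 F local -0.27 -0.58 -2.24 M [0.06 0.01 0.03] t 7.775
rod x off 0.0014 dyaw deg 0.0 z 0.0609 pitch deg -0.19 t [-0.0211  0.0926] 16901
```

carry_out(deltas=[0,0,0.002,0,0,0,0,0,0.004,0,0,0,0,0,0.004,0,0,0])

```text
time: 8.2
eef_pos: [0.4491, -0.1658, 0.0416]
tcp_rot: [0.641, 0.767, -0.001, 0.002]
contact_force: [0.1, -0.0, -2.2]
opening: 0.315
finger_force: 40.0
```

carry_out(deltas=[0,0,0.001,0,0,0,0,0,0.002,0,0,0,0,0,0.002,0,0,0])

```text
time: 8.57
eef_pos: [0.4493, -0.1659, 0.0398]
tcp_rot: [0.641, 0.768, -0.0, 0.002]
contact_force: [0.5, 0.5, -1.9]
opening: 0.311
finger_force: 40.0
```

carry_out(deltas=[0,0,0.0005,0,0,0,0,0,0.001,0,0,0,0,0,0.001,0,0,0])

```text
time: 8.95
eef_pos: [0.4495, -0.166, 0.0389]
tcp_rot: [0.641, 0.767, -0.0, 0.003]
contact_force: [0.9, 0.1, -1.3]
opening: 0.314
finger_force: 40.1
```

carry_out(deltas=[0,0,0.0005,0,0,0,0,0,0.001,0,0,0,0,0,0.001,0,0,0])

```text
time: 9.32
eef_pos: [0.45, -0.1662, 0.0384]
tcp_rot: [0.641, 0.767, -0.0, 0.003]
contact_force: [1.8, 1.8, 3.0]
opening: 0.31
finger_force: 40.6
```

carry_out(deltas=[0,0,0.0005,0,0,0,0,0,0.001,0,0,0,0,0,0.001,0,0,0])

```text
time: 9.7
eef_pos: [0.4502, -0.1662, 0.0381]
tcp_rot: [0.641, 0.768, -0.0, 0.003]
contact_force: [0.5, 2.2, 8.1]
opening: 0.311
finger_force: 41.2
```

carry_out(deltas=[0,0,0.0005,0,0,0,0,0,0.001,0,0,0,0,0,0.001,0,0,0])

```text
time: 10.07
eef_pos: [0.4505, -0.1663, 0.0379]
tcp_rot: [0.64, 0.768, -0.0, 0.003]
contact_force: [-1.0, 4.9, 13.2]
opening: 0.311
finger_force: 41.7
```

```bash
python3 - <<'E'
from fx import *
s=local()
im,d=ctrl.read_camera("wrist");P=wcloud(d,s)
rodfit(P,O+EY*.013,YAW,.0538,.012)
L=(lambda Q:np.c_[(Q[:,:2]-O)@EX,(Q[:,:2]-O)@EY,Q[:,2]])(P.reshape(-1,3))
b=L[(abs(L[:,1]-.064)<.008)&(abs(L[:,0])>.0245)&(abs(L[:,0])<.036)&(L[:,2]>.053)&(L[:,2]<.062)]
for sg in(-1,1):
    c=b[b[:,0]*sg>0][:,0];print(sg,len(c),np.percentile(c,[5,50,95]).round(4))
E
```

```text
tcp local 0.0038 0.0253 0.0379 F local -0.17 4.97 13.16 M [0.66 0.18 0.3 ] t 10.075
rod x off 0.0026 dyaw deg 0.46 z 0.0533 pitch deg -0.22 t [-0.0197  0.0941] 17191
-1 390 [-0.0291 -0.0269 -0.0248]
1 809 [0.0249 0.0291 0.0336]
```

carry_out(deltas=[0,0,0,0,0.003,-0.002,0,0,0,0,0.006,-0.004,0,0,0,0,0.006,-0.004])

```text
time: 10.5
eef_pos: [0.4505, -0.1662, 0.0379]
tcp_rot: [0.639, 0.769, 0.002, 0.001]
contact_force: [-0.7, 5.4, 13.1]
opening: 0.312
finger_force: 41.5
```

```bash
python3 - <<'E'
from fx import *
s=local()
im,d=ctrl.read_camera("wrist");P=wcloud(d,s)
rodfit(P,O+EY*.013,YAW,.0538,.012)
E
```

```text
tcp local 0.0038 0.0254 0.0379 F local 0.22 5.48 13.15 M [0.66 0.15 0.26] t 10.5
rod x off 0.0027 dyaw deg 0.58 z 0.0532 pitch deg -0.1 t [-0.0196  0.0941] 17174
```

carry_out(deltas=[0,0,-0.001,0,0,0,-0.002,0,-0.001,0,0,0,-0.005,0,-0.001,0,0,0,-0.007,0,-0.001,0,0,0,-0.007,0,-0.001,0,0,0])

```text
time: 11.18
eef_pos: [0.4514, -0.1714, 0.0379]
tcp_rot: [0.64, 0.769, 0.003, -0.001]
contact_force: [1.9, 8.8, 11.0]
opening: 0.312
finger_force: 41.3
```

```bash
python3 - <<'E'
from fx import *
s=local()
im,d=ctrl.read_camera("wrist");P=wcloud(d,s)
rodfit(P,O+EY*.013,YAW,.0538,.012)
E
```

```text
tcp local 0.0038 0.0201 0.0379 F local 3.41 8.32 10.97 M [ 1.41 -0.25  0.29] t 11.175
rod x off 0.0027 dyaw deg 0.63 z 0.0532 pitch deg -0.07 t [-0.025   0.0887] 17207
```

carry_out(deltas=[0,0,-0.001,0,0,0,-0.001,0,-0.001,0,0,0,-0.002,0,-0.001,0,0,0,-0.003,0,-0.001,0,0,0,-0.003,0,-0.001,0,0,0])

```text
time: 11.85
eef_pos: [0.4518, -0.1742, 0.0381]
tcp_rot: [0.64, 0.768, 0.003, -0.001]
contact_force: [3.8, 8.3, 5.1]
opening: 0.315
finger_force: 40.8
```

carry_out(deltas=[-0.0005,0,0,0,0,0,-0.001,0,0,0,0,0,-0.0015,0,0,0,0,0,-0.0015,0,0,0,0,0])

```text
time: 12.35
eef_pos: [0.4518, -0.1742, 0.038]
tcp_rot: [0.64, 0.768, 0.004, -0.002]
contact_force: [3.5, 13.8, 9.1]
opening: 0.31
finger_force: 41.1
```

carry_out(deltas=[-0.0005,0,0,0,0,0,-0.001,0,0,0,0,0,-0.001,0,0,0,0,0])

```text
time: 12.72
eef_pos: [0.4518, -0.1742, 0.038]
tcp_rot: [0.64, 0.768, 0.005, -0.003]
contact_force: [3.3, 16.4, 10.5]
opening: 0.314
finger_force: 41.2
```

```bash
python3 - <<'E'
from fx import *
s=local()
im,d=ctrl.read_camera("wrist");P=wcloud(d,s)
rodfit(P,O+EY*.013,YAW,.0538,.012)
p,e,L,sd,n=fitfix(P,[.4512,-.1919,.176]) if 0 else (0,)*5
L=(lambda Q:np.c_[(Q[:,:2]-O)@EX,(Q[:,:2]-O)@EY,Q[:,2]])(P.reshape(-1,3))
for x0,x1 in((-.031,-.02),(.02,.031)):
    b=L[(L[:,0]>x0+.002)&(L[:,0]<x1+.002)&(L[:,2]>.045)&(L[:,2]<.062)&(L[:,1]>.03)&(L[:,1]<.1)];print("block y",np.percentile(b[:,1],[1,50,99]).round(4))
b=L[(abs(L[:,0])<.05)&(L[:,2]>.006)&(L[:,2]<.018)&(L[:,1]>.09)&(L[:,1]<.14)];print("plate end",np.percentile(b[:,1],[90,99]), np.percentile(b[:,0],[2,98]))
im,d=ctrl.read_camera("top");T=cloud("top",d)
cv2.imwrite("pics/t2.png",cv2.resize(im[150:230,260:370,::-1],None,fx=7,fy=7,interpolation=cv2.INTER_CUBIC))
cv2.imwrite("pics/w5.png",cv2.resize(ctrl.read_camera("wrist")[0][...,::-1],(800,600)))
E
```

```text
tcp local 0.0037 0.0174 0.038 F local 6.07 15.54 10.54 M [ 2.45 -0.59  0.28] t 12.725
rod x off 0.0026 dyaw deg 0.54 z 0.0533 pitch deg -0.21 t [-0.0276  0.0859] 17160
block y [0.0552 0.0675 0.0788]
block y [0.0559 0.068  0.0794]
plate end [0.10619915 0.13936824] [-0.0383647  0.0425879]
```

View pics/t2.png

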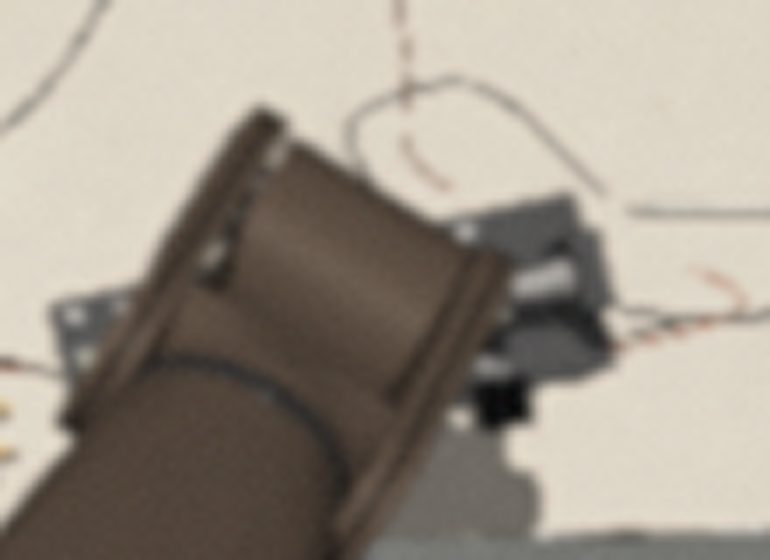

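The block edges re-measured from up close show the fixture about 3 mm further toward +y than first estimated. The bar's centre then lies at local y of about +1.4 mm, against the expected +1 mm, so the bar is on the stop. I'll press slightly more, then ease off the side and downward load before releasing.

carry_out(deltas=[-0.0008,0.0005,0,0,0,0,-0.0016,0.001,0,0,0,0,-0.0016,0.001,0,0,0,0])

```text
time: 13.25
eef_pos: [0.4518, -0.1742, 0.038]
tcp_rot: [0.64, 0.768, 0.005, -0.006]
contact_force: [-0.3, 20.1, 15.8]
opening: 0.313
finger_force: 41.8
```

carry_out(deltas=[0,0.0005,-0.001,0,0,0,0.0005,0.001,-0.0015,0,0,0,0.0005,0.001,-0.0015,0,0,0])

```text
time: 13.62
eef_pos: [0.4517, -0.1741, 0.0381]
tcp_rot: [0.64, 0.768, 0.004, -0.006]
contact_force: [0.4, 14.7, 7.3]
opening: 0.31
finger_force: 40.9
```

carry_out(deltas=[0.0005,0.0005,0,0,0,0,0.001,0.0005,0,0,0,0,0.001,0.0005,0,0,0,0])

```text
time: 14.0
eef_pos: [0.4518, -0.1741, 0.038]
tcp_rot: [0.64, 0.769, 0.003, -0.005]
contact_force: [-2.0, 10.5, 6.1]
opening: 0.314
finger_force: 41.0
```

carry_out(deltas=[0,0,0,0,0,0,0,0,0,0,0,0,0,0,0,0,0,0,0,0,0,0,0,0], grip=65)

```text
time: 14.5
eef_pos: [0.4539, -0.1782, 0.0392]
tcp_rot: [0.64, 0.769, 0.001, -0.0]
contact_force: [-0.3, -0.3, -0.7]
opening: 0.65
finger_force: 0.0
```

```bash
python3 - <<'E'
from fx import *
s=local()
im,d=ctrl.read_camera("wrist");P=wcloud(d,s)
rodfit(P,O+EY*.013,YAW,.0538,.012)
delta([.4517,-.1741,.25],100.6)
E
```

```text
tcp local 0.0051 0.0131 0.0392 F local -0.35 -0.23 -0.74 M [0.05 0.01 0.03] t 14.5
rod x off 0.0028 dyaw deg 0.73 z 0.0531 pitch deg -0.01 t [-0.0328  0.0858] 16844
delta [ 0.0047 -0.0011 -0.2108] [ 0.0019 -0.0019 -0.0023] t 14.55 n 3.4
```

carry_out(deltas=[0.001,-0.001,-0.02,0,0,0,0.002,-0.001,-0.06,0,0,0,0.003,-0.001,-0.115,0,0,0,0.004,-0.001,-0.17,0,0,0,0.005,-0.001,-0.21,0,0,0])

```text
time: 15.18
eef_pos: [0.4522, -0.174, 0.2523]
tcp_rot: [0.64, 0.769, 0.002, 0.002]
contact_force: [0.8, -0.9, -0.7]
opening: 0.652
finger_force: 0.0
```

carry_out(deltas=[-0.02,-0.02,0,0,0,0,-0.03,-0.06,0,0,0,0,-0.03,-0.06,0,0,0,0], grip=0)

```text
time: 15.55
eef_pos: [0.3969, -0.2148, 0.249]
tcp_rot: [0.641, 0.768, 0.001, -0.0]
contact_force: [-0.1, 0.1, 0.4]
opening: 0.012
finger_force: 0.0
```

```bash
python3 - <<'E'
from fx import *
s=local()
im,d=ctrl.read_camera("wrist");np.savez("w6.npz",im=im,d=d);P=wcloud(d,s)
p,e,L,sd,n=fitfix(P,[.4530,-.1885,.184]);print("fix",p.round(4),np.degrees(p[2]),e,sd,n)
rodfit(P,O+EY*.013,YAW,.0538,.012)
k=L[(L[:,2]>.125)&(L[:,2]<.2)&(L[:,0]<-.02)&(abs(L[:,1]+.064)<.03)];print("knob",len(k),k.min(0).round(4),k.max(0).round(4),k.mean(0).round(4))
cv2.imwrite("pics/w6.png",cv2.resize(im[...,::-1],(800,600)))
E
```

```text
tcp local -0.0575 -0.013 0.249 F local -0.06 0.11 0.43 M [-0.02  0.   -0.03] t 15.55
fix [ 0.4537 -0.1881  0.1839  0.0005] 10.539431761913537 [[-0.0782 -0.0499]
 [ 0.0489  0.0791]] 0.005947612611303139 570
rod x off 0.0027 dyaw deg 0.44 z 0.053 pitch deg 0.19 t [-0.1023  0.0855] 4297
knob 329 [-0.0627 -0.0756  0.125 ] [-0.0254 -0.0531  0.1688] [-0.0414 -0.0613  0.1387]
```

View pics/w6.png

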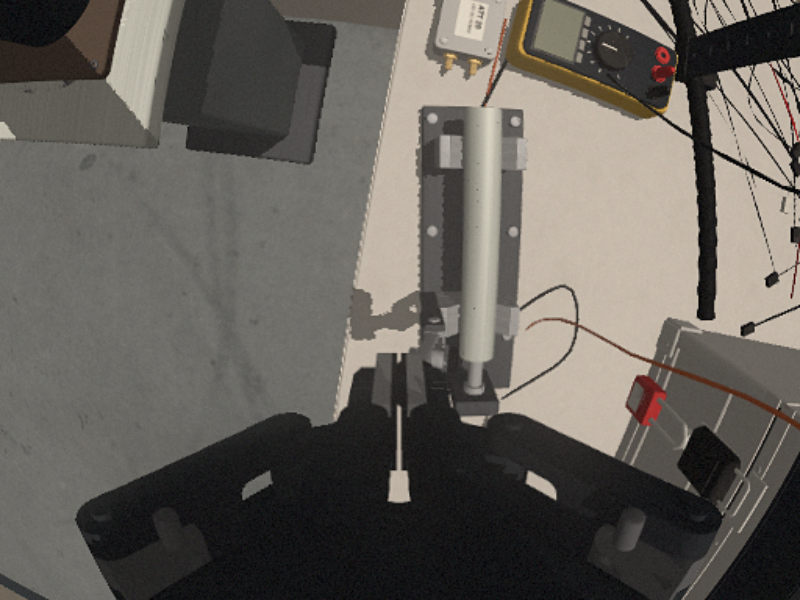

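The bar end is against the screw tip at (475,362) and seated in both Vs. Next is the lever: I'll push the knob over from its -x side.

```bash
cat > fr.py <<'E'
from fx import *
import fx
fx.O=O=np.array([.4537,-.1881]);fx.YAW=YAW=.184;fx.EX=EX=np.array([np.cos(YAW),np.sin(YAW)]);fx.EY=EY=np.array([-EX[1],EX[0]])
def to(x,y,z): delta([*(O+EX*x+EY*y),z],90+np.degrees(YAW))
E
python3 - <<'E'
from fr import *
local();to(-.095,-.064,.24);to(-.095,-.064,.152)
E
```

```text
tcp local -0.0598 -0.0156 0.2491 F local 0.25 0.43 -0.01 M [ 0.   -0.03 -0.05] t 15.6
delta [-0.0485 -0.0351  0.0089] [ 0.0026 -0.0017 -0.0031] t 15.6 n 1.0
delta [-0.0487 -0.0353  0.0969] [ 0.0026 -0.0017 -0.0031] t 15.6 n 1.8
```

carry_out(deltas=[-0.025,-0.025,0,0,0,0,-0.048,-0.036,0.01,0,0,0,-0.048,-0.036,0.05,0,0,0,-0.048,-0.036,0.095,0,0,0,-0.048,-0.036,0.095,0,0,0])

```text
time: 16.23
eef_pos: [0.3703, -0.2651, 0.1501]
tcp_rot: [0.639, 0.769, 0.002, -0.005]
contact_force: [0.7, -0.2, -0.1]
opening: -0.003
finger_force: 0.0
```

```bash
python3 - <<'E'
from fr import *
s=local();to(-.078,-.064,.150)
im,d=ctrl.read_camera("wrist")
cv2.imwrite("pics/w7.png",cv2.resize(im[180:,120:400,::-1],(800,583)))
E
```

```text
tcp local -0.0961 -0.0604 0.1501 F local 0.61 -0.27 -0.09 M [0.01 0.03 0.05] t 16.225
delta [-0.0036  0.0181  0.    ] [-0.0024 -0.0099 -0.0004] t 16.23 n 0.3
```

View pics/w7.png

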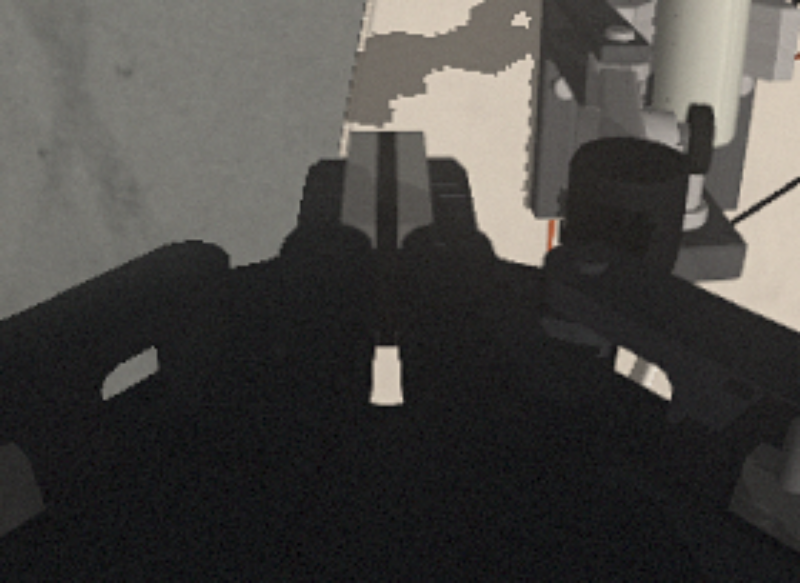

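The knob at (625,205) is to the right of the closed fingers at (385,190) and level with them, with clear space between.

carry_out(deltas=[-0.001,0.004,0,0,0,0,-0.002,0.008,0,0,0,0,-0.003,0.012,0,0,0,0,-0.003,0.015,0,0,0,0,-0.003,0.018,0,0,0,0])

```text
time: 16.9
eef_pos: [0.3902, -0.2672, 0.154]
tcp_rot: [0.64, 0.769, 0.001, -0.0]
contact_force: [0.7, -0.2, -0.3]
opening: 0.001
finger_force: 0.0
```

carry_out(deltas=[0,0.003,0,0,0,0,0,0.006,0,0,0,0,0,0.009,0,0,0,0,0,0.012,0,0,0,0,0,0.015,0,0,0,0])

```text
time: 17.52
eef_pos: [0.4049, -0.2646, 0.1539]
tcp_rot: [0.64, 0.769, 0.001, -0.0]
contact_force: [-1.7, -1.1, 2.0]
opening: -0.003
finger_force: 1.4
```

```bash
python3 - <<'E'
from fr import *
s=local();to(-.05,-.064,.150)
E
```

```text
tcp local -0.062 -0.0663 0.1539 F local -1.88 -0.78 1.97 M [-0.07  0.29  0.01] t 17.525
delta [0.0023 0.012  0.004 ] [ 0.002  -0.0017 -0.0011] t 17.52 n 0.2
```

carry_out(deltas=[0.0005,0.005,0,0,0,0,0.001,0.011,0,0,0,0,0.002,0.017,0,0,0,0,0.002,0.023,0,0,0,0,0.002,0.029,0,0,0,0])

```text
time: 18.15
eef_pos: [0.4329, -0.2566, 0.1533]
tcp_rot: [0.639, 0.769, 0.002, -0.001]
contact_force: [-1.5, -0.2, -0.3]
opening: 0.002
finger_force: 0.6
```

carry_out(deltas=[0,0.005,0.001,0,0,0,0,0.01,0.002,0,0,0,0,0.015,0.004,0,0,0,0,0.02,0.006,0,0,0,0,0.02,0.006,0,0,0])

```text
time: 18.77
eef_pos: [0.4531, -0.2536, 0.148]
tcp_rot: [0.64, 0.769, 0.002, 0.0]
contact_force: [-0.6, -1.3, -0.3]
opening: -0.0
finger_force: 0.0
```

```bash
python3 - <<'E'
from fr import *
s=local()
im,d=ctrl.read_camera("wrist");P=wcloud(d,s).reshape(-1,3)
L=np.c_[(P[:,:2]-O)@EX,(P[:,:2]-O)@EY,P[:,2]]
k=L[(L[:,2]>.1)&(L[:,2]<.2)&(L[:,0]>-.03)&(L[:,0]<.05)&(abs(L[:,1]+.064)<.02)&(L[:,1]>-.09)];print("knob",len(k),k.min(0).round(4),k.max(0).round(4),k.mean(0).round(4))
cv2.imwrite("pics/w8.png",cv2.resize(im[120:,160:440,::-1],(640,603))[:600])
E
```

```text
tcp local -0.0125 -0.0643 0.148 F local -0.86 -1.14 -0.28 M [0.05 0.01 0.  ] t 18.775
knob 6617 [-0.03   -0.0772  0.1002] [ 0.0216 -0.0507  0.2   ] [-0.007  -0.0583  0.166 ]
```

View pics/w8.png

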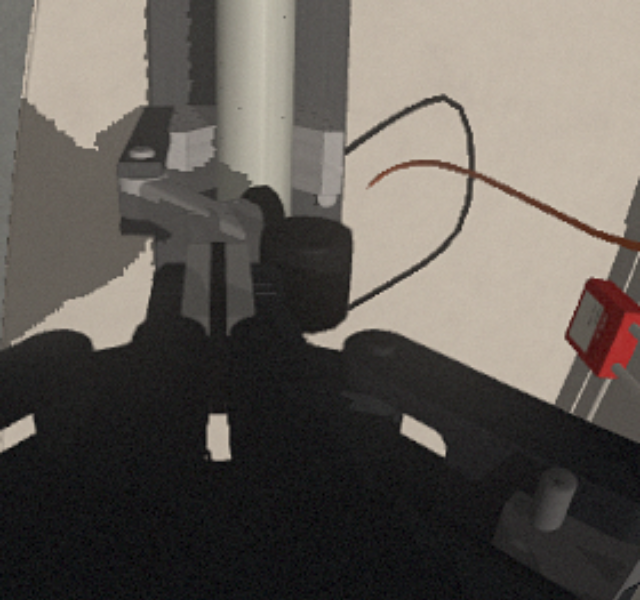

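The lever has swung past vertical, with the knob at (310,270) just right of the fingers. Next I'll lift, move over the knob and press down along its arc.

carry_out(deltas=[0,-0.003,-0.012,0,0,0,0,-0.002,-0.024,0,0,0,0,0.012,-0.026,0,0,0,0,0.025,-0.026,0,0,0,0,0.025,-0.026,0,0,0])

```text
time: 19.45
eef_pos: [0.478, -0.2487, 0.1737]
tcp_rot: [0.639, 0.769, 0.001, -0.0]
contact_force: [0.4, 0.1, -0.9]
opening: 0.002
finger_force: 0.0
```

```bash
python3 - <<'E'
from fr import *
s=local();to(.0145,-.064,.16);to(.021,-.064,.1467);to(.028,-.064,.1345);to(.034,-.064,.121);to(.037,-.064,.106)
E
```

```text
tcp local 0.0128 -0.064 0.1737 F local 0.39 0.08 -0.86 M [-0.01  0.05 -0.01] t 19.45
delta [-0.      0.0017  0.0137] [ 0.0017 -0.0024  0.0004] t 19.45 n 0.2
delta [-0.0001  0.0082  0.0271] [ 0.0017 -0.0024  0.0004] t 19.45 n 0.5
delta [-0.0001  0.0152  0.0393] [ 0.0017 -0.0024  0.0004] t 19.45 n 0.7
delta [-0.0001  0.0211  0.0528] [ 0.0017 -0.0024  0.0004] t 19.45 n 0.9
delta [-0.0002  0.0241  0.0678] [ 0.0017 -0.0024  0.0004] t 19.45 n 1.2
```

carry_out(deltas=[0,0.001,0.007,0,0,0,0,0.002,0.013,0,0,0,0,0.004,0.018,0,0,0,0,0.006,0.023,0,0,0,0,0.008,0.028,0,0,0])

```text
time: 20.08
eef_pos: [0.4891, -0.2477, 0.1496]
tcp_rot: [0.64, 0.768, 0.004, 0.004]
contact_force: [6.9, 3.1, 9.6]
opening: -0.0
finger_force: 4.5
```

carry_out(deltas=[0,0.003,0.006,0,0,0,0,0.007,0.012,0,0,0,0,0.01,0.018,0,0,0,0,0.013,0.025,0,0,0,0,0.015,0.032,0,0,0])

```text
time: 20.7
eef_pos: [0.4993, -0.2445, 0.1129]
tcp_rot: [0.64, 0.769, 0.001, -0.001]
contact_force: [1.1, 0.4, 1.6]
opening: 0.002
finger_force: 0.6
```

```bash
python3 - <<'E'
from fr import *
s=local();to(.037,-.064,.099)
E
```

```text
tcp local 0.0345 -0.0638 0.1129 F local 1.12 0.24 1.62 M [ 0.   -0.2  -0.01] t 20.7
delta [-0.0003  0.0025  0.0139] [ 0.0006 -0.0032 -0.001 ] t 20.7 n 0.2
```

carry_out(deltas=[0,0.001,0.004,0,0,0,0,0.002,0.008,0,0,0,0,0.003,0.012,0,0,0,0,0.003,0.014,0,0,0,0,0.003,0.016,0,0,0])

```text
time: 21.32
eef_pos: [0.5029, -0.2441, 0.0982]
tcp_rot: [0.64, 0.769, 0.002, -0.0]
contact_force: [0.5, 1.5, 2.8]
opening: -0.002
finger_force: 0.9
```

carry_out(deltas=[0,0,0.0015,0,0,0,0,0,0.003,0,0,0,0,0,0.0045,0,0,0,0,0,0.006,0,0,0,0,0,0.006,0,0,0])

```text
time: 21.95
eef_pos: [0.5034, -0.2441, 0.0932]
tcp_rot: [0.64, 0.769, 0.002, 0.0]
contact_force: [0.5, 3.3, 6.5]
opening: -0.001
finger_force: 3.2
```

carry_out(deltas=[0,0,0.001,0,0,0,0,0,0.002,0,0,0,0,0,0.003,0,0,0,0,0,0.003,0,0,0])

```text
time: 22.45
eef_pos: [0.5036, -0.2441, 0.0911]
tcp_rot: [0.64, 0.769, 0.002, 0.0]
contact_force: [-0.5, 3.8, 10.4]
opening: 0.0
finger_force: 5.0
```

carry_out(deltas=[0,0,0.001,0,0,0,0,0,0.002,0,0,0,0,0,0.003,0,0,0,0,0,0.003,0,0,0])

```text
time: 22.95
eef_pos: [0.5037, -0.2441, 0.0888]
tcp_rot: [0.64, 0.769, 0.002, 0.0]
contact_force: [-2.0, 5.5, 12.8]
opening: 0.001
finger_force: 6.6
```

carry_out(deltas=[0,0,0.001,0,0,0,0,0,0.002,0,0,0,0,0,0.002,0,0,0])

```text
time: 23.32
eef_pos: [0.5037, -0.2442, 0.0883]
tcp_rot: [0.639, 0.769, 0.002, -0.0]
contact_force: [-5.4, 7.1, 21.4]
opening: 0.001
finger_force: 10.3
```

The lever is at its end stop: force rose to 21 N with only 0.5 mm of travel. Backing off and checking.

carry_out(deltas=[0,0,0,0,0,0,0,0,-0.003,0,0,0,0,0,-0.007,0,0,0,0,0,-0.015,0,0,0,0,0,-0.03,0,0,0])

```text
time: 23.95
eef_pos: [0.5018, -0.244, 0.1135]
tcp_rot: [0.64, 0.769, 0.001, -0.001]
contact_force: [-0.2, -0.8, -0.6]
opening: 0.006
finger_force: 0.0
```

carry_out(deltas=[0.02,0,-0.05,0,0,0,0.06,0,-0.1,0,0,0,0.09,0,-0.13,0,0,0,0.09,0,-0.13,0,0,0])

```text
time: 24.45
eef_pos: [0.4873, -0.1557, 0.2481]
tcp_rot: [0.639, 0.77, 0.002, 0.004]
contact_force: [0.9, -0.9, -0.2]
opening: 0.002
finger_force: 0.0
```

```bash
python3 - <<'E'
from fr import *
s=local()
im,d=ctrl.read_camera("wrist");P=wcloud(d,s)
rodfit(P,O+EY*.0015,YAW,.0538,.012)
P=P.reshape(-1,3);L=np.c_[(P[:,:2]-O)@EX,(P[:,:2]-O)@EY,P[:,2]]
k=L[(L[:,2]>.07)&(L[:,2]<.115)&(L[:,0]>.02)&(L[:,0]<.06)&(abs(L[:,1]+.064)<.02)];print("knob",len(k),k.min(0).round(4),k.max(0).round(4))
cv2.imwrite("pics/w9.png",cv2.resize(im[60:340,100:440,::-1],(728,600)))
E
```

```text
tcp local 0.039 0.0257 0.2481 F local 0.68 -1.03 -0.2 M [-0.01 -0.01 -0.01] t 24.45
rod x off -0.0001 dyaw deg 0.15 z 0.0533 pitch deg -0.05 t [-0.0928  0.0936] 3509Traceback (most recent call last):
  File "<stdin>", line 6, in <module>
    return umr_minimum(a, axis, None, out, keepdims, initial, where)
ValueError: zero-size array to reduction operation minimum which has no identity
```

carry_out(deltas=[0.02,-0.04,-0.01,0,0,0,0.03,-0.08,-0.02,0,0,0,0.03,-0.08,-0.02,0,0,0])

```text
time: 24.88
eef_pos: [0.4002, -0.1417, 0.2629]
tcp_rot: [0.64, 0.768, 0.001, -0.001]
contact_force: [0.5, -0.2, -0.7]
opening: 0.0
finger_force: 0.0
```

```bash
python3 - <<'E'
from fr import *
s=local()
im,d=ctrl.read_camera("wrist");P=wcloud(d,s)
cv2.imwrite("pics/w9.png",cv2.resize(im[60:340,100:440,::-1],(728,600)))
rodfit(P,O+EY*.0015,YAW,.0538,.012)
P=P.reshape(-1,3);L=np.c_[(P[:,:2]-O)@EX,(P[:,:2]-O)@EY,P[:,2]]
k=L[(L[:,2]>.07)&(L[:,2]<.18)&(L[:,0]>.022)&(L[:,0]<.06)&(abs(L[:,1]+.064)<.02)];print("knob",len(k),np.percentile(k,[1,50,99],axis=0).round(4) if len(k) else "")
E
```

```text
tcp local -0.0441 0.0554 0.2629 F local 0.5 -0.27 -0.73 M [ 0.04 -0.04 -0.05] t 24.875
rod x off -0.0001 dyaw deg 0.31 z 0.0532 pitch deg -0.06 t [-0.0729  0.0944] 2950
knob 224 [[ 0.0224 -0.0671  0.0763]
 [ 0.0336 -0.0547  0.0899]
 [ 0.0463 -0.0523  0.0957]]
```

View pics/w9.png

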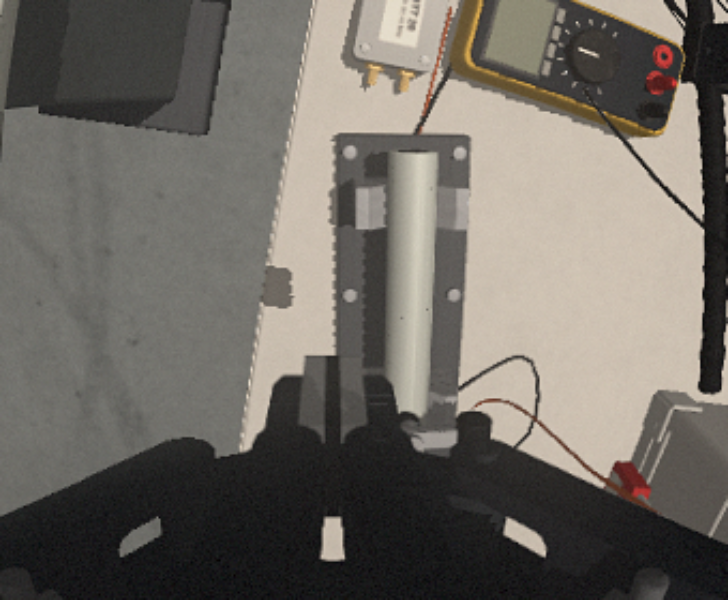

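carry_out(deltas=[0.04,-0.02,0,0,0,0,0.07,-0.03,-0.02,0,0,0,0.07,-0.03,-0.02,0,0,0,0.07,-0.03,-0.02,0,0,0])

```text
time: 25.42
eef_pos: [0.3601, -0.0784, 0.2833]
tcp_rot: [0.64, 0.769, 0.001, -0.001]
contact_force: [0.2, -0.2, 0.0]
opening: -0.002
finger_force: 0.0
```

```bash
python3 - <<'E'
from fr import *
s=local()
im,d=ctrl.read_camera("wrist");P=wcloud(d,s)
im2,d2=ctrl.read_camera("top");T=cloud("top",d2)
for n,P in(("wrist",P),("top",T)):
    P=P.reshape(-1,3);L=np.c_[(P[:,:2]-O)@EX,(P[:,:2]-O)@EY,P[:,2]]
    k=L[(L[:,2]>.07)&(L[:,2]<.18)&(L[:,0]>.022)&(L[:,0]<.06)&(abs(L[:,1]+.064)<.02)];print(n,"knob",len(k),np.percentile(k,[1,25,50,75,90,99],axis=0).round(4) if len(k) else "")
    if len(k)>20:
        f=lambda z:np.hypot(k[:,0]-z[0],k[:,2]-z[1])-.011
        r=least_squares(f,[.037,.086],loss="soft_l1",f_scale=.001);print("cyl",r.x.round(4),np.median(abs(f(r.x))).round(4))
E
```

```text
tcp local -0.0719 0.125 0.2833 F local 0.15 -0.24 0.01 M [-0.07  0.01  0.02] t 25.425
wrist knob 7 [[ 0.0424 -0.0729  0.0908]
 [ 0.0427 -0.0715  0.0926]
 [ 0.0437 -0.0705  0.0933]
 [ 0.0443 -0.0699  0.0934]
 [ 0.0452 -0.0686  0.0937]
 [ 0.0463 -0.0677  0.0942]]
top knob 65 [[ 0.0238 -0.0742  0.0798]
 [ 0.0303 -0.0678  0.0893]
 [ 0.0356 -0.0623  0.0922]
 [ 0.0415 -0.0574  0.0947]
 [ 0.0453 -0.0537  0.0971]
 [ 0.049  -0.0523  0.0995]]
cyl [0.0374 0.0847] 0.0014
```

The knob centre is at about 85 mm height and local x +37 mm, which is below the pad-touch height of 88 mm. So the pad is compressed on the bar, and the bar hasn't moved from its seated position on the stop. The gripper is clear of everything.

```bash
python3 -c "
from plant import ctrl
print(ctrl.sign_off())"
```

```text
the job is handed in; nothing more can be done
None
```

I handed the job in at about 25 s on the robot's clock: the bar is seated in both Vs, against the stop screw, under the closed clamp. After I let go, the lever sprang back partway from its end stop, but the pad is still pressing on the bar by my estimate (about 1.5 mm of spring). I kept clear of the box, meter, screwdriver and bottle throughout.

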